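# Find the fullest tea tin by feel

## Robot

A 6-joint arm with a two-finger parallel gripper is mounted at the origin on the work surface; the furniture and walls round the work are solid. World frame = base frame: x ahead of the robot, y to its left, z up, the work surface at z = 0. Lengths are in m, angles in rad, forces in N, time in s.
With the tool pointing down it reaches from about 0.3 to 0.75 m from the base axis. Payload 8.5 kg.
Tool frame: the origin (TCP) lies at the very end of the fingers, on their centre line; the grasp point (between the pads) lies 19 mm behind it; z points along the fingers, y is the line along which they close (so a half turn about z gives the same grasp; the last joint's range is limited). The gripper opens to 88 mm and grips with 3 to 60 N. Pads are 18 mm wide; open, the fingers measure 123 mm over their backs; the gripper's body (75 mm by 187 mm) begins 45 mm behind the grasp point.
Start: joints at [1.039, 0.381, 1.297, -0, 1.464, -0.215], TCP at [0.171, 0.523, 0.239] pointing down, gripper open.
Joint ranges: [-3.11, 3.11], [-0.89, 2.33], [0.22, 2.48], [-1.42, 4.56], [0.17, 2.85], [-2.88, 2.88]. Speed limits (rad/s): [2.39, 2.39, 3.14, 3.14, 3.14, 3.14].

## Interface

Orientations are given as a unit quaternion [x, y, z, w].
In Python, from station import readout, viewer, order gives the robot as it stands. The module is installed in compiled form; this text tells all that it offers.
- The arm moves only by the tool play_rows, never from a script. Its argument "increments" is a list of rows, each an object with "xyz": the shift along the tool's x, y, z in mm, a list of three; "twist": the turn about the tool's z in rad. A call has exactly 5 rows; each row shifts and turns the commanded pose from where the row before left it, along the tool's axes as they then stand; what a row does not reach is not made up. A row lasts 1/10 s, in which the tool goes at most 50 mm and 8.59 degrees, less where a joint would pass 70% of its speed; a pose out of reach is approached as far as the arm can. A call is refused whole if a number of a shift passes 50 or a number of a turn 0.15, either way. A call with a gripper value outside its range is refused whole. "claw" is the closure, from -1 (fully open) to 1 (shut), set as the call begins (left out, the last holds). The fingers move at their own pace and stop on an object; "newtons" is the grip in N (left out, the last holds). Time passes only in rows, so rows that do not move let the fingers close, or fill a call up. It gives the time, the measured TCP pose, the force, the opening and the grip force at its end, in the units of the state.
- readout.get_obs(): the state, without advancing time (a new reading comes with each control period).
- viewer.snapshot(name): name is "side" or "top" or "wrist"; returns the picture (384x512x3 uint8, blue, green, red); there is no depth.
- viewer.camera_model(name): a dict with "vfov" (degrees; the focal length in pixels is half the picture's height over the tangent of half this angle, whatever the lens; pixels are square), "cx", "cy" (the principal point, pixels), "T" (4x4, takes a point from camera to world coordinates). Camera axes: x right, y down, z forward; pixel columns grow to the right and rows downward; lengths in m; the calibration is good to about 2 mm. A picture is of the moment at which its call begins: read the wrist's pose just before it. camera_model takes no time and is no camera call; for the wrist camera it gives the pose at the moment of the call.
- order.hand_in(): hands the job in; it is judged then, once.
Trained networks look in the newest picture that a camera, given by its name, has taken for a name from the list of things; names that differ only in an ending like _2 or _b are one class to them, and where a whole thing is asked for, a point or a joint stands for the part that bears it (a point fixed in the world has none). Each returns a list of dicts, best first, with "confidence" (0 to 1); they miss things now and then, are a little off and sometimes report something else, mostly with a low value. They report only what shows in the picture. A call takes as long as a camera call. They do not tell look-alikes from the thing itself.
- viewer.search_frame(camera, label): "location" ([column, row] in pixels, amid what is visible of it).
- viewer.trace(camera, label): "mask" (384x512 bool, what is visible of it) and "location" ([column, row] in pixels, amid what is visible of it).
The state is a dict: "clock": time; "joint_positions": joint angles; "dq": joint speeds; "effort": joint torques, N m; "tcp_pos": TCP position; "tcp_rot": TCP orientation; "wrist_force": force on the tool from outside, world axes, zero at the start; "wrist_torque": the same for the moment, N m; "finger_gap": opening from 0.0 (shut) to 1.0 (fully open); "finger_force": force on a finger pad.
Only numpy, scipy, OpenCV 4.12 (cv2) and the standard library are available. Lean on these libraries where they do the work, as an engineer would, in place of code of your own. Each camera call takes 0.05 s, during which the arm holds its last target. There are 200 camera calls.

## Task

Three identical closed tea tins stand in a row on the worktop, each with a different amount of tea in it. Working from left to right as the robot sees them, lift each one clear of the worktop by at least 6 cm and feel its weight, setting the left and the middle one back down upright on the worktop (not dropping them) before taking the next. Finish holding the heaviest tin upright in the gripper with its base at least 15 cm above the worktop, the other two standing on the worktop; keep the tins upright throughout and do not knock or move anything else.

Things in the scene. Friction and masses are not known exactly. Their poses are not given: they have to be found in the camera images.
- tin_left: left tea tin (largest y): closed blue cylinder with two thin brass bands, 62 mm diameter (63 at the bands, 3 and 83 mm up), 100 mm high, fixed lid. Origin: centre of the underside; z up its axis. A solid cake of pressed tea is shut inside (3 mm of play). The tins weigh 0.15 to 0.56 kg in all and differ by 0.12 kg or more; which is heaviest varies. Grip them with about 15 to 30 N.
- tin_middle: the middle tea tin; looks the same as tin_left, same size, frame and unknown contents
- tin_right: the right tea tin (smallest y); looks the same as tin_left, same size, frame and unknown contents
- kettle: fixed bystander, electric kettle, white with black handle, 170x221x208 mm, at the back right; origin at the centre of its underside
- lidded_box: fixed bystander, small wooden box with a sloping lid, 106x104x79 mm, at the back right; origin at the centre of its underside
- mug: loose bystander, teal and cream mug, 78x113x101 mm, at the back; origin at the centre of its underside
- teabag_box: loose bystander, white and green carton of tea bags, 65x142x73 mm, at the back; origin at the centre of its underside
- honey_jar: loose bystander, jar with a red lid, 58x62x86 mm, at the back; origin at the centre of its underside
- teaspoon: loose bystander, steel teaspoon lying flat, 137x28x13 mm, to the right of the tins; origin at the centre of its underside
- canister: fixed bystander, pale grey lidded storage canister, 102 mm diameter, 140 mm high, at the back left; origin at the centre of its underside
Things that resemble listed ones, but are neither listed nor needed, are in the scene too. What is shaped like the tin_left but orange or pink is not meant.

How it is judged:
By the outcome, as a careful person would: the job done as asked, in the order asked, and still so for the second after the job is handed in, while the arm keeps its last pose, push and grip.
It also fails if it takes over 72 s, if anything falls off the work surface, if the arm or the gripper's body presses on something with over 40 N, if the wrist force passes 120 N, or if a joint passes its speed limit or range.

## Working session

There is one attempt and no reset: what is moved stays moved. The work goes in short steps, Python scripts to look and compute and a tool call to move; the robot and the scene stay as the last step left them, time stands still between calls to the robot, and variables do not carry over. Pictures are saved under pics/ and viewed, at most 10 in all, crops included, and the job is handed in when it is done.

Besides the shell and the picture viewer there is one more tool, called after "Call:" by a JSON object that holds its "op" and its "data", one argument or row to a line. play_rows: Moves the arm, as the interface text tells. Its arguments: {"type":"object","properties":{"increments":{"type":"array","items":{"type":"object","properties":{"xyz":{"type":"array","items":{"type":"number"}},"twist":{"type":"number"}}}},"claw":{"type":"number"},"newtons":{"type":"number"}},"required":["increments"]}

```bash
mkdir -p pics
python3 - <<'E'
from station import readout, viewer, order
import cv2,numpy as np
o=readout.get_obs()
for k,v in o.items(): print(k,np.round(v,3))
ims=[]
for c in ("top","side"):
    im=viewer.snapshot(c); ims.append(im)
    m=viewer.camera_model(c); print(c,m["vfov"],m["cx"],m["cy"],np.round(m["T"],4).tolist())
    for d in viewer.trace(c,"tin_left"):
        r,q=np.nonzero(d["mask"]); print(np.round(d["location"],1),round(d["confidence"],2),q.min(),q.max(),r.min(),r.max())
cv2.imwrite("pics/top.png",cv2.resize(ims[0],(800,600)))
cv2.imwrite("pics/side.png",cv2.resize(ims[1],(800,600)))
E
```

```text
clock 0.0
joint_positions [ 1.039  0.381  1.298  0.     1.464 -0.215]
dq [ 0.002 -0.001  0.    -0.    -0.001  0.   ]
effort [ 0.0000e+00 -4.3794e+01 -2.2456e+01  7.1000e-02  3.5000e-02 -0.0000e+00]
tcp_pos [0.171 0.522 0.238]
tcp_rot [ 0.158  0.987 -0.001 -0.   ]
wrist_force [ 0.067  0.723 -0.76 ]
wrist_torque [-0.008 -0.004  0.001]
finger_force 0.0
finger_gap 0.999
top 53.34053634936831 264.70412824767845 193.6992455912449 [[-0.0357, -0.8395, 0.5422, -0.3085], [-0.9994, 0.0309, -0.018, -0.0521], [-0.0017, -0.5425, -0.84, 1.3149], [0.0, 0.0, 0.0, 1.0]]
[165.7 202.8] 0.73 156 174 195 220
[186.6 226.9] 0.67 174 194 216 241
[216.6 223.2] 0.61 208 225 211 234
[196.5 201.1] 0.58 188 206 188 213
side 54.787266359628475 253.35781903677685 193.04729023242743 [[0.9534, -0.1876, 0.2364, 0.2362], [-0.3017, -0.6106, 0.7322, -0.9687], [0.007, -0.7694, -0.6387, 0.7933], [0.0, 0.0, 0.0, 1.0]]
[189.  138.1] 0.78 179 196 130 158
[223.4 144. ] 0.69 214 231 130 159
[207.5 128.4] 0.67 202 216 116 143
[199.4 164.2] 0.61 190 209 146 177
[329.  227.5] 0.23 311 351 220 241
```

View pics/top.png

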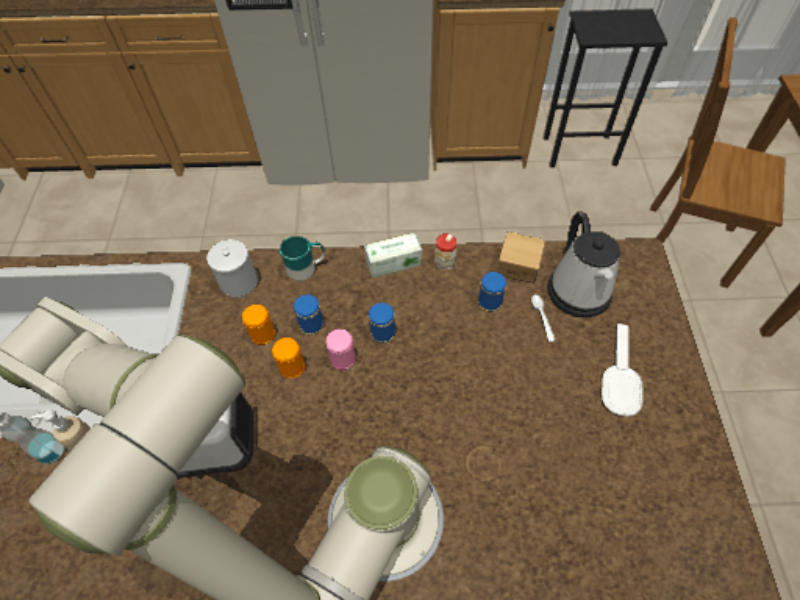

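View pics/side.png

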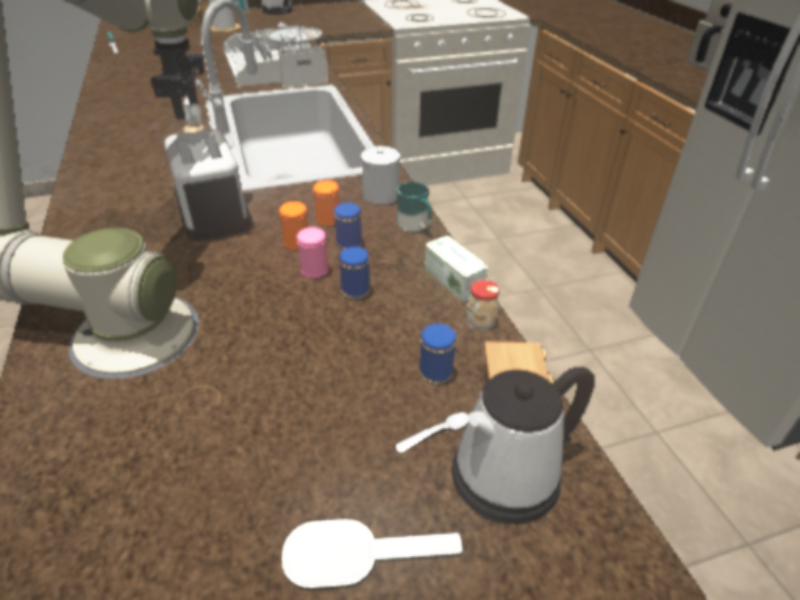

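The two views show three blue tins. In the 800x600 top view they are at about (308,314), (382,322) and (492,291). In the side view they are at (348,226), (354,273) and (437,353). The orange and pink decoys stand near the left and middle ones. Next I'll locate everything.

```bash
cat > h.py <<'E'
import numpy as np, cv2
from scipy.spatial import ConvexHull
def ray(m,p):
    f=192/np.tan(np.radians(m["vfov"]/2)); T=np.array(m["T"])
    d=T[:3,:3]@np.array([(p[0]-m["cx"])/f,(p[1]-m["cy"])/f,1]); return T[:3,3],d
def plane(m,p,z):
    o,d=ray(m,p); return (o+d*(z-o[2])/d[2])[:2]
def proj(m,P):
    f=192/np.tan(np.radians(m["vfov"]/2)); T=np.array(m["T"])
    c=(np.asarray(P)-T[:3,3])@T[:3,:3]; return np.c_[m["cx"]+f*c[:,0]/c[:,2],m["cy"]+f*c[:,1]/c[:,2]]
def blobs(im,lo,hi,amin=80):
    k=cv2.inRange(cv2.cvtColor(im,cv2.COLOR_BGR2HSV),lo,hi)
    k=cv2.morphologyEx(k,cv2.MORPH_CLOSE,np.ones((5,5)))
    n,l,s,c=cv2.connectedComponentsWithStats(k)
    return [(c[i],s[i]) for i in range(1,n) if s[i,4]>amin]
BLUE=((105,120,40),(125,255,255))
E
python3 - <<'E'
from h import *
from station import viewer
for c in ("top","side"):
    im=viewer.snapshot(c); m=viewer.camera_model(c)
    for n,b in (("blue",BLUE),("orange",((5,180,120),(18,255,255))),("pink",((155,80,80),(178,200,255)))):
        for q,s in blobs(im,*b): print(c,n,np.round(q,1),s,np.round(plane(m,q,.052),3))
    for n,z in (("canister",.07),("mug",.05),("teabag_box",.036),("honey_jar",.043),("teaspoon",.005),("lidded_box",.04),("kettle",.1)):
        for d in viewer.search_frame(c,n)[:1]: print(c,n,np.round(d["location"]),round(d["confidence"],2),np.round(plane(m,d["location"],z),3))
E
```

```text
top blue [314.8 185.5] [307 174  17  24 320] [ 0.538 -0.28 ]
top blue [196.9 200.2] [188 188  18  25 337] [0.486 0.186]
top blue [244.1 205.5] [236 194  17  24 328] [0.456 0.002]
top orange [176.3 221.3] [155 196  40  46 531] [0.396 0.257]
top pink [218.2 224.2] [209 211  19  26 310] [0.377 0.1  ]
top canister [149. 172.] 0.84 [0.618 0.383]
top mug [191. 162.] 0.96 [0.674 0.221]
top teabag_box [250. 164.] 0.59 [ 0.666 -0.024]
top honey_jar [283. 162.] 0.58 [ 0.669 -0.162]
top teaspoon [347. 199.] 0.43 [ 0.5   -0.411]
top kettle [372. 171.] 0.64 [ 0.564 -0.504]
side blue [221.8 134.4] [215 131  15   8 100] [0.501 0.256]
side blue [226.1 163.1] [218 157  17  13 158] [0.469 0.064]
side blue [280.2 214.9] [270 208  21  15 249] [ 0.555 -0.238]
side pink [200.1 163.5] [190 145  20  33 439] [0.383 0.088]
side canister [244. 113.] 0.75 [0.623 0.367]
side mug [264. 131.] 0.65 [0.667 0.237]
side teabag_box [288. 168.] 0.94 [ 0.672 -0.008]
side honey_jar [307. 194.] 0.84 [ 0.674 -0.164]
side teaspoon [222. 142.] 0.75 [0.506 0.278]
side lidded_box [329. 228.] 0.94 [ 0.677 -0.317]
side kettle [330. 286.] 0.71 [ 0.558 -0.538]
```

Call:
{"op": "play_rows", "data": {
  "increments": [
    {"xyz": [0, 0, -30]},
    {"xyz": [0, 0, -30]},
    {"xyz": [-30, -16, 0]},
    {"xyz": [-40, -22, 0]},
    {"xyz": [-40, -22, 0]}
  ],
  "claw": -1,
  "newtons": 22
}}

```text
validation failed for argument at $.in...
```

Call:
{"op": "play_rows", "data": {
  "increments": [
    {"xyz": [-40, -22, 0]},
    {"xyz": [-40, -22, 0]},
    {"xyz": [-40, -22, 0]},
    {"xyz": [-40, -22, 0]},
    {"xyz": [-40, -22, 0]}
  ]
}}

```text
validation failed for argument at $.in...
```

Call:
{"op": "play_rows", "data": {
  "increments": [
    {"xyz": [-40, -22, 0]},
    {"xyz": [-30, -16, 20]},
    {"xyz": [-20, -10, 20]},
    {"xyz": [0, 0, 0]},
    {"xyz": [0, 0, 0]}
  ]
}}

```text
validation failed for argument at $.in...
```

Run:
```python
from station import readout, viewer
from h import *
m=viewer.camera_model("wrist"); im=viewer.snapshot("wrist"); cv2.imwrite("pics/w1.png",im)
print(m["vfov"],m["cx"],m["cy"],np.round(m["T"],3).tolist())
for q,s in blobs(im,*BLUE): print(np.round(q),s,np.round(plane(m,q,.1),3),np.round(plane(m,q,.05),3))
```

```text
64.88630396147532 258.4930456379576 192.73109069809698 [[0.311, 0.905, 0.292, 0.096], [0.951, -0.296, -0.095, 0.547], [0.0, 0.307, -0.952, 0.384], [0.0, 0.0, 0.0, 1.0]]
```

View pics/w1.png

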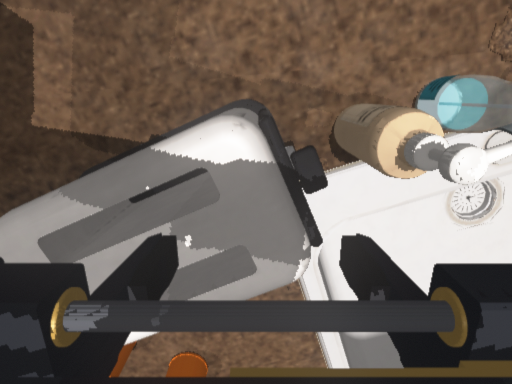

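The wrist view shows a toaster and a soap bottle below the fingers, and no tins yet. The moves were refused, most likely because each row needs a twist value.

Call:
{"op": "play_rows", "data": {
  "increments": [
    {"xyz": [0, 0, -30], "twist": 0},
    {"xyz": [0, 0, -30], "twist": 0},
    {"xyz": [-30, -16, 0], "twist": 0},
    {"xyz": [-40, -22, 0], "twist": 0},
    {"xyz": [-40, -22, 0], "twist": 0}
  ],
  "claw": -1,
  "newtons": 22
}}

```text
clock: 1.55
tcp_pos: [0.2577, 0.4303, 0.2988]
tcp_rot: [0.157, 0.988, 0.0, 0.0]
wrist_force: [0.9, 1.0, -1.3]
finger_gap: 1.0
finger_force: 0.0
```

Call:
{"op": "play_rows", "data": {
  "increments": [
    {"xyz": [-40, -22, 0], "twist": 0},
    {"xyz": [-40, -22, 0], "twist": 0},
    {"xyz": [-40, -22, 0], "twist": 0},
    {"xyz": [-40, -22, 0], "twist": 0},
    {"xyz": [-40, -22, 0], "twist": 0}
  ]
}}

```text
clock: 2.05
tcp_pos: [0.4139, 0.2629, 0.2989]
tcp_rot: [0.158, 0.987, 0.0, 0.0]
wrist_force: [0.4, 0.9, 0.7]
finger_gap: 0.998
finger_force: 0.0
```

Call:
{"op": "play_rows", "data": {
  "increments": [
    {"xyz": [-20, -10, 20], "twist": 0},
    {"xyz": [0, 0, 20], "twist": 0},
    {"xyz": [0, 0, 0], "twist": 0},
    {"xyz": [0, 0, 0], "twist": 0},
    {"xyz": [0, 0, 0], "twist": 0}
  ]
}}

```text
clock: 2.55
tcp_pos: [0.4289, 0.2493, 0.2599]
tcp_rot: [0.157, 0.988, 0.0, 0.001]
wrist_force: [0.1, 0.6, 0.1]
finger_gap: 0.998
finger_force: 0.0
```

Run:
```python
from station import readout, viewer
from h import *
m=viewer.camera_model("wrist"); im=viewer.snapshot("wrist"); cv2.imwrite("pics/w2.png",im)
print(m["vfov"],m["cx"],m["cy"],np.round(m["T"],3).tolist())
for q,s in blobs(im,*BLUE): print(np.round(q),s,np.round(plane(m,q,.1),3),np.round(plane(m,q,.05),3))
```

```text
64.88630396147532 258.4930456379576 192.73109069809698 [[0.31, 0.904, 0.294, 0.353], [0.951, -0.295, -0.094, 0.274], [0.002, 0.308, -0.951, 0.405], [0.0, 0.0, 0.0, 1.0]]
[223. 227.] [ 194  192   55   69 2894] [0.472 0.194] [0.492 0.181]
[ 66. 252.] [  38  234   64   41 1427] [0.446 0.014] [ 0.461 -0.028]
```

View pics/w2.png

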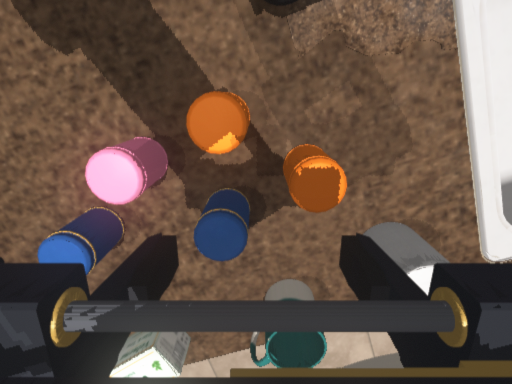

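The wrist view shows the left tin's lid at about (222,232), the middle lid at about (66,258), the orange ones at (318,184) and (218,123), and the pink one at (115,177).

Run:
```python
from station import readout, viewer
from h import *
m=viewer.camera_model("wrist")
for n,q in (("L",(222,232)),("M",(66,258)),("o",(318,184)),("o",(218,123)),("p",(115,177))): print(n,np.round(plane(m,q,.1),3))
R=m["T"]
im=cv2.imread("pics/w2.png")
for P in ((.475,.193),(.48,.188),(.486,.186)):
    a=np.linspace(0,6.28,60); c=np.c_[P[0]+.031*np.cos(a),P[1]+.031*np.sin(a)]
    pts=proj(m,np.r_[np.c_[c,0*a],np.c_[c,0*a+.1]]); print(P,np.round(pts.min(0)),np.round(pts.max(0)))
```

```text
L [0.478 0.191]
M [0.453 0.011]
o [0.457 0.306]
o [0.366 0.228]
p [0.384 0.107]
(0.475, 0.193) [195. 178.] [252. 254.]
(0.48, 0.188) [192. 183.] [250. 259.]
(0.486, 0.186) [192. 187.] [250. 264.]
```

Call:
{"op": "play_rows", "data": {
  "increments": [
    {"xyz": [0, 0, 0], "twist": 0.1175},
    {"xyz": [0, 0, 0], "twist": 0.1175},
    {"xyz": [0, 0, 0], "twist": 0.1175},
    {"xyz": [0, 0, 0], "twist": 0.1175},
    {"xyz": [-20, 0, 0], "twist": 0}
  ]
}}

```text
clock: 3.1
tcp_pos: [0.4421, 0.2358, 0.2599]
tcp_rot: [0.384, 0.924, 0.001, 0.001]
wrist_force: [-0.8, 0.2, 0.5]
finger_gap: 1.002
finger_force: 0.0
```

Call:
{"op": "play_rows", "data": {
  "increments": [
    {"xyz": [-40, -6, 0], "twist": 0},
    {"xyz": [-21, 0, 20], "twist": 0},
    {"xyz": [0, 0, 40], "twist": 0},
    {"xyz": [0, 0, 40], "twist": 0},
    {"xyz": [0, 0, 10], "twist": 0}
  ]
}}

```text
clock: 3.6
tcp_pos: [0.4804, 0.1872, 0.1462]
tcp_rot: [0.383, 0.924, -0.001, -0.002]
wrist_force: [-0.2, -0.3, 1.0]
finger_gap: 1.0
finger_force: 0.0
```

Run:
```python
from station import readout, viewer
from h import *
o=readout.get_obs(); print(np.round(o["tcp_pos"],4),np.round(o["tcp_rot"],3))
m=viewer.camera_model("wrist"); im=viewer.snapshot("wrist"); cv2.imwrite("pics/w3.png",im)
for q,s in blobs(im,*BLUE): print(np.round(q),s)
print(proj(m,[[.482,.188,.1],[*o["tcp_pos"][:2],.1]]))
```

```text
[0.4804 0.1872 0.1462] [ 0.383  0.924 -0.001 -0.002]
[262. 211.] [ 220  158   85  102 6572]
[[261.10349101 218.62319267]
 [258.56958353 217.85638707]]
```

View pics/w3.png

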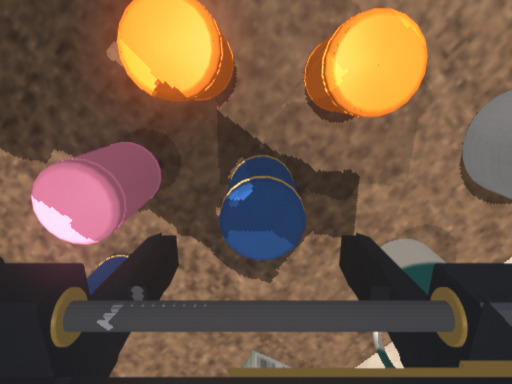

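The lid is centred between the fingers at about (262,218), so I'll descend, grip and lift.

Call:
{"op": "play_rows", "data": {
  "increments": [
    {"xyz": [0, 2, 30], "twist": 0},
    {"xyz": [0, 0, 35], "twist": 0},
    {"xyz": [0, 0, 30], "twist": 0},
    {"xyz": [0, 0, 8], "twist": 0},
    {"xyz": [0, 0, 0], "twist": 0}
  ]
}}

```text
clock: 4.15
tcp_pos: [0.4839, 0.1889, 0.0467]
tcp_rot: [0.383, 0.924, 0.0, 0.0]
wrist_force: [0.4, 0.7, 1.1]
finger_gap: 0.999
finger_force: 0.0
```

Call:
{"op": "play_rows", "data": {
  "increments": [
    {"xyz": [0, 0, 0], "twist": 0},
    {"xyz": [0, 0, 0], "twist": 0},
    {"xyz": [0, 0, 0], "twist": 0},
    {"xyz": [0, 0, 0], "twist": 0},
    {"xyz": [0, 0, 0], "twist": 0}
  ],
  "claw": 1,
  "newtons": 22
}}

```text
clock: 4.65
tcp_pos: [0.4836, 0.1886, 0.0467]
tcp_rot: [0.383, 0.924, 0.0, 0.001]
wrist_force: [-0.9, -0.1, 6.7]
finger_gap: 0.692
finger_force: 21.8
```

Call:
{"op": "play_rows", "data": {
  "increments": [
    {"xyz": [0, 0, 0], "twist": 0},
    {"xyz": [0, 0, 0], "twist": 0},
    {"xyz": [0, 0, 0], "twist": 0},
    {"xyz": [0, 0, 0], "twist": 0},
    {"xyz": [0, 0, 0], "twist": 0}
  ]
}}

```text
clock: 5.15
tcp_pos: [0.4836, 0.1887, 0.0467]
tcp_rot: [0.383, 0.924, 0.0, 0.001]
wrist_force: [-1.2, 0.1, 6.7]
finger_gap: 0.696
finger_force: 21.8
```

Call:
{"op": "play_rows", "data": {
  "increments": [
    {"xyz": [0, 0, -10], "twist": 0},
    {"xyz": [0, 0, -20], "twist": 0},
    {"xyz": [0, 0, -30], "twist": 0},
    {"xyz": [0, 0, -25], "twist": 0},
    {"xyz": [0, 0, -15], "twist": 0}
  ]
}}

```text
clock: 5.65
tcp_pos: [0.4835, 0.1887, 0.1482]
tcp_rot: [0.383, 0.924, 0.001, 0.001]
wrist_force: [-0.3, 0.1, -2.4]
finger_gap: 0.698
finger_force: 21.7
```

Call:
{"op": "play_rows", "data": {
  "increments": [
    {"xyz": [0, 0, 0], "twist": 0},
    {"xyz": [0, 0, 0], "twist": 0},
    {"xyz": [0, 0, 0], "twist": 0},
    {"xyz": [0, 0, 0], "twist": 0},
    {"xyz": [0, 0, 0], "twist": 0}
  ]
}}

```text
clock: 6.15
tcp_pos: [0.483, 0.1885, 0.1451]
tcp_rot: [0.383, 0.924, -0.0, -0.001]
wrist_force: [0.4, 0.2, -1.4]
finger_gap: 0.697
finger_force: 21.7
```

Call:
{"op": "play_rows", "data": {
  "increments": [
    {"xyz": [0, 0, 0], "twist": 0},
    {"xyz": [0, 0, 0], "twist": 0},
    {"xyz": [0, 0, 0], "twist": 0},
    {"xyz": [0, 0, 0], "twist": 0},
    {"xyz": [0, 0, 0], "twist": 0}
  ]
}}

```text
clock: 6.65
tcp_pos: [0.4832, 0.1886, 0.1458]
tcp_rot: [0.383, 0.924, 0.0, 0.0]
wrist_force: [0.1, -0.7, -1.6]
finger_gap: 0.695
finger_force: 21.7
```

```bash
cat > feel.py <<'E'
from station import readout, viewer
import numpy as np
F=[]
for i in range(5):
    o=readout.get_obs(); F.append(np.r_[o["wrist_force"],o["effort"][1:3]]); viewer.snapshot("wrist")
print(np.round(F,2),np.round(np.mean(F,0),2),np.round(o["tcp_pos"],4),np.round(o["tcp_rot"],4))
E
python3 feel.py
```

```text
[[  0.06  -0.75  -1.61 -43.12 -19.58]
 [ -0.5   -0.13  -1.23 -43.13 -19.58]
 [  0.    -0.46  -1.15 -43.13 -19.58]
 [  0.42   0.18  -2.23 -43.14 -19.58]
 [ -0.28   0.13  -1.77 -43.14 -19.58]] [ -0.06  -0.21  -1.6  -43.13 -19.58] [0.4832 0.1886 0.1457] [ 0.3833  0.9236 -0.     -0.    ]
```

That reads about 1.6 N, so this is a light tin. I'll set it down gently.

Call:
{"op": "play_rows", "data": {
  "increments": [
    {"xyz": [0, 0, 20], "twist": 0},
    {"xyz": [0, 0, 30], "twist": 0},
    {"xyz": [0, 0, 25], "twist": 0},
    {"xyz": [0, 0, 14], "twist": 0},
    {"xyz": [0, 0, 5], "twist": 0}
  ]
}}

```text
clock: 7.4
tcp_pos: [0.4827, 0.1885, 0.0504]
tcp_rot: [0.383, 0.924, -0.001, -0.001]
wrist_force: [-0.4, -0.5, -0.8]
finger_gap: 0.695
finger_force: 21.7
```

Call:
{"op": "play_rows", "data": {
  "increments": [
    {"xyz": [0, 0, 3], "twist": 0},
    {"xyz": [0, 0, 2], "twist": 0},
    {"xyz": [0, 0, 1], "twist": 0},
    {"xyz": [0, 0, 0], "twist": 0},
    {"xyz": [0, 0, 0], "twist": 0}
  ]
}}

```text
clock: 7.9
tcp_pos: [0.4835, 0.1887, 0.0467]
tcp_rot: [0.383, 0.924, 0.0, 0.001]
wrist_force: [-1.2, 0.2, 6.0]
finger_gap: 0.698
finger_force: 21.8
```

Call:
{"op": "play_rows", "data": {
  "increments": [
    {"xyz": [0, 0, 0], "twist": 0},
    {"xyz": [0, 0, 0], "twist": 0},
    {"xyz": [0, 0, 0], "twist": 0},
    {"xyz": [0, 0, 0], "twist": 0},
    {"xyz": [0, 0, -5], "twist": 0}
  ],
  "claw": -1
}}

```text
clock: 8.4
tcp_pos: [0.4829, 0.1885, 0.0504]
tcp_rot: [0.383, 0.924, -0.0, -0.001]
wrist_force: [1.1, 0.3, -0.6]
finger_gap: 1.001
finger_force: 0.0
```

Call:
{"op": "play_rows", "data": {
  "increments": [
    {"xyz": [0, 0, -20], "twist": 0},
    {"xyz": [0, 0, -40], "twist": 0},
    {"xyz": [0, 0, -50], "twist": 0},
    {"xyz": [0, 0, -40], "twist": 0},
    {"xyz": [0, 0, -5], "twist": 0}
  ]
}}

```text
clock: 8.9
tcp_pos: [0.4847, 0.1889, 0.2108]
tcp_rot: [0.383, 0.924, 0.002, 0.004]
wrist_force: [0.1, 0.3, -0.5]
finger_gap: 1.0
finger_force: 0.0
```

Call:
{"op": "play_rows", "data": {
  "increments": [
    {"xyz": [-25, -34, 0], "twist": 0},
    {"xyz": [-29, -40, 0], "twist": 0},
    {"xyz": [-29, -40, 0], "twist": 0},
    {"xyz": [-26, -34, 0], "twist": 0},
    {"xyz": [0, 0, 0], "twist": 0}
  ]
}}

```text
clock: 9.4
tcp_pos: [0.4547, 0.0031, 0.2052]
tcp_rot: [0.386, 0.923, -0.0, -0.0]
wrist_force: [0.2, 0.8, 0.0]
finger_gap: 0.996
finger_force: 0.0
```

```bash
cat > look.py <<'E'
import sys
from station import readout, viewer
from h import *
o=readout.get_obs(); m=viewer.camera_model("wrist"); im=viewer.snapshot("wrist"); cv2.imwrite(sys.argv[1],im)
print(np.round(o["tcp_pos"],4),np.round(o["tcp_rot"],3))
for q,s in blobs(im,*BLUE):
    lid=(s[0]+s[2]/2, s[1]+s[3]-s[2]/2*.95); P=plane(m,lid,.1)
    y=2*np.arctan2(o["tcp_rot"][0],o["tcp_rot"][1]); d=P-o["tcp_pos"][:2]
    ty=np.array([np.sin(y),np.cos(y)]); tx=np.array([-ty[1],ty[0]])
    print(s,np.round(lid),"lid",np.round(P,3),"tool dx,dy mm",np.round([1e3*d@tx,1e3*d@ty],1))
E
python3 look.py pics/w4.png
```

```text
[0.4547 0.0031 0.2052] [ 0.386  0.923 -0.    -0.   ]
[ 374   15  118   84 7478] [433.  43.] lid [0.466 0.179] tool dx,dy mm [117.5 131.1]
[ 225  143   68   79 3998] [259. 190.] lid [0.454 0.005] tool dx,dy mm [1.7 0.5]
[ 124  332   58   45 1911] [153. 349.] lid [ 0.498 -0.198] tool dx,dy mm [-173.7 -110.3]
```

View pics/w4.png

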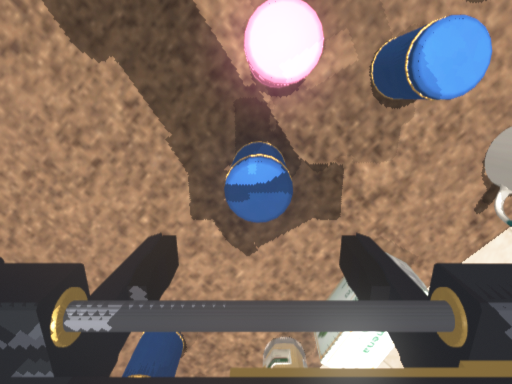

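The middle lid at (259,190) lines up with the gripper, and the left tin stands upright at the top right. I'll go down, grip and lift.

Call:
{"op": "play_rows", "data": {
  "increments": [
    {"xyz": [1, 0, 25], "twist": 0},
    {"xyz": [0, 0, 40], "twist": 0},
    {"xyz": [0, 0, 45], "twist": 0},
    {"xyz": [0, 0, 35], "twist": 0},
    {"xyz": [0, 0, 15], "twist": 0}
  ]
}}

```text
clock: 9.95
tcp_pos: [0.4531, 0.0092, 0.0427]
tcp_rot: [0.383, 0.924, -0.0, -0.003]
wrist_force: [0.1, -0.3, 0.3]
finger_gap: 0.999
finger_force: 0.0
```

Call:
{"op": "play_rows", "data": {
  "increments": [
    {"xyz": [0, 0, 0], "twist": 0},
    {"xyz": [0, 0, 0], "twist": 0},
    {"xyz": [0, 0, 0], "twist": 0},
    {"xyz": [0, 0, 0], "twist": 0},
    {"xyz": [0, 0, 0], "twist": 0}
  ]
}}

```text
clock: 10.45
tcp_pos: [0.455, 0.0076, 0.0464]
tcp_rot: [0.383, 0.924, 0.0, 0.001]
wrist_force: [-0.2, 0.2, -0.1]
finger_gap: 0.998
finger_force: 0.0
```

Call:
{"op": "play_rows", "data": {
  "increments": [
    {"xyz": [0, 0, 0], "twist": 0},
    {"xyz": [0, 0, 0], "twist": 0},
    {"xyz": [0, 0, 0], "twist": 0},
    {"xyz": [0, 0, 0], "twist": 0},
    {"xyz": [0, 0, 0], "twist": 0}
  ],
  "claw": 1,
  "newtons": 22
}}

```text
clock: 10.95
tcp_pos: [0.4545, 0.0075, 0.0458]
tcp_rot: [0.383, 0.924, -0.0, -0.0]
wrist_force: [-2.4, -1.8, 2.4]
finger_gap: 0.706
finger_force: 22.0
```

Call:
{"op": "play_rows", "data": {
  "increments": [
    {"xyz": [0, 0, 0], "twist": 0},
    {"xyz": [0, 0, 0], "twist": 0},
    {"xyz": [0, 0, 0], "twist": 0},
    {"xyz": [0, 0, 0], "twist": 0},
    {"xyz": [0, 0, 0], "twist": 0}
  ]
}}

```text
clock: 11.45
tcp_pos: [0.4546, 0.0076, 0.0458]
tcp_rot: [0.383, 0.924, -0.0, -0.0]
wrist_force: [-3.0, -2.1, 4.7]
finger_gap: 0.71
finger_force: 22.0
```

Call:
{"op": "play_rows", "data": {
  "increments": [
    {"xyz": [0, 0, -10], "twist": 0},
    {"xyz": [0, 0, -20], "twist": 0},
    {"xyz": [0, 0, -30], "twist": 0},
    {"xyz": [0, 0, -25], "twist": 0},
    {"xyz": [0, 0, -15], "twist": 0}
  ]
}}

```text
clock: 11.95
tcp_pos: [0.4553, 0.0078, 0.1479]
tcp_rot: [0.383, 0.924, 0.001, 0.001]
wrist_force: [0.3, -0.6, -3.2]
finger_gap: 0.704
finger_force: 22.0
```

Call:
{"op": "play_rows", "data": {
  "increments": [
    {"xyz": [0, 0, 0], "twist": 0},
    {"xyz": [0, 0, 0], "twist": 0},
    {"xyz": [0, 0, 0], "twist": 0},
    {"xyz": [0, 0, 0], "twist": 0},
    {"xyz": [0, 0, 0], "twist": 0}
  ]
}}

```text
clock: 12.45
tcp_pos: [0.4545, 0.0077, 0.1452]
tcp_rot: [0.383, 0.924, -0.0, -0.001]
wrist_force: [-0.1, -0.6, -2.7]
finger_gap: 0.706
finger_force: 22.0
```

Call:
{"op": "play_rows", "data": {
  "increments": [
    {"xyz": [0, 0, 0], "twist": 0},
    {"xyz": [0, 0, 0], "twist": 0},
    {"xyz": [0, 0, 0], "twist": 0},
    {"xyz": [0, 0, 0], "twist": 0},
    {"xyz": [0, 0, 0], "twist": 0}
  ]
}}

```text
clock: 12.95
tcp_pos: [0.4546, 0.0076, 0.1458]
tcp_rot: [0.383, 0.924, -0.0, -0.0]
wrist_force: [-0.0, -0.8, -3.8]
finger_gap: 0.707
finger_force: 22.0
```

```bash
python3 feel.py
```

```text
[[ -0.04  -0.84  -3.83 -37.26 -18.87]
 [ -0.76  -0.2   -3.07 -37.26 -18.87]
 [  0.16   0.59  -3.07 -37.27 -18.87]
 [  0.44   0.16  -3.36 -37.27 -18.87]
 [ -0.3    0.43  -2.8  -37.27 -18.87]] [-1.000e-01  3.000e-02 -3.230e+00 -3.727e+01 -1.887e+01] [0.4547 0.0076 0.1457] [ 0.3833  0.9236 -0.      0.    ]
```

Call:
{"op": "play_rows", "data": {
  "increments": [
    {"xyz": [0, 0, 20], "twist": 0},
    {"xyz": [0, 0, 30], "twist": 0},
    {"xyz": [0, 0, 25], "twist": 0},
    {"xyz": [0, 0, 14], "twist": 0},
    {"xyz": [0, 0, 5], "twist": 0}
  ]
}}

```text
clock: 13.7
tcp_pos: [0.4542, 0.0077, 0.0506]
tcp_rot: [0.383, 0.924, -0.0, -0.001]
wrist_force: [0.6, 0.3, -2.5]
finger_gap: 0.704
finger_force: 22.0
```

Call:
{"op": "play_rows", "data": {
  "increments": [
    {"xyz": [0, 0, 3], "twist": 0},
    {"xyz": [0, 0, 2], "twist": 0},
    {"xyz": [0, 0, 1], "twist": 0},
    {"xyz": [0, 0, 0], "twist": 0},
    {"xyz": [0, 0, 0], "twist": 0}
  ]
}}

```text
clock: 14.2
tcp_pos: [0.4548, 0.0076, 0.0461]
tcp_rot: [0.383, 0.924, 0.0, 0.0]
wrist_force: [-0.4, -0.5, -2.8]
finger_gap: 0.706
finger_force: 22.0
```

The base isn't touching yet: the wrist still carries -2.8 N. I'll ease it down a bit more.

Call:
{"op": "play_rows", "data": {
  "increments": [
    {"xyz": [0, 0, 0.5], "twist": 0},
    {"xyz": [0, 0, 0.5], "twist": 0},
    {"xyz": [0, 0, 0], "twist": 0},
    {"xyz": [0, 0, 0], "twist": 0},
    {"xyz": [0, 0, 0], "twist": 0}
  ]
}}

```text
clock: 14.7
tcp_pos: [0.455, 0.0075, 0.0457]
tcp_rot: [0.383, 0.924, 0.0, 0.001]
wrist_force: [-2.6, 0.8, 9.9]
finger_gap: 0.701
finger_force: 22.0
```

Contact made, so I'll release, rise and go to the right tin.

Call:
{"op": "play_rows", "data": {
  "increments": [
    {"xyz": [0, 0, 0], "twist": 0},
    {"xyz": [0, 0, 0], "twist": 0},
    {"xyz": [0, 0, 0], "twist": 0},
    {"xyz": [0, 0, 0], "twist": 0},
    {"xyz": [0, 0, -5], "twist": 0}
  ],
  "claw": -1
}}

```text
clock: 15.2
tcp_pos: [0.4544, 0.0077, 0.0495]
tcp_rot: [0.383, 0.924, -0.0, -0.001]
wrist_force: [-0.9, -0.2, 0.5]
finger_gap: 1.0
finger_force: 0.0
```

Call:
{"op": "play_rows", "data": {
  "increments": [
    {"xyz": [0, 0, -20], "twist": 0},
    {"xyz": [0, 0, -40], "twist": 0},
    {"xyz": [0, 0, -50], "twist": 0},
    {"xyz": [0, 0, -40], "twist": 0},
    {"xyz": [0, 0, -5], "twist": 0}
  ]
}}

```text
clock: 15.7
tcp_pos: [0.4561, 0.0073, 0.2094]
tcp_rot: [0.383, 0.924, 0.001, 0.004]
wrist_force: [0.7, -0.1, -0.3]
finger_gap: 1.001
finger_force: 0.0
```

Call:
{"op": "play_rows", "data": {
  "increments": [
    {"xyz": [-25, -14, 0], "twist": 0},
    {"xyz": [-35, -20, 0], "twist": 0},
    {"xyz": [-40, -22, 0], "twist": 0},
    {"xyz": [-40, -22, 0], "twist": 0},
    {"xyz": [-40, -22, 0], "twist": 0}
  ]
}}

```text
clock: 16.2
tcp_pos: [0.5109, -0.1921, 0.204]
tcp_rot: [0.383, 0.924, 0.0, -0.001]
wrist_force: [0.4, 1.4, -0.3]
finger_gap: 1.003
finger_force: 0.0
```

Call:
{"op": "play_rows", "data": {
  "increments": [
    {"xyz": [-40, -22, 0], "twist": 0},
    {"xyz": [-34, -19, 0], "twist": 0},
    {"xyz": [0, 0, 0], "twist": 0},
    {"xyz": [0, 0, 0], "twist": 0},
    {"xyz": [0, 0, 0], "twist": 0}
  ]
}}

```text
clock: 16.7
tcp_pos: [0.5339, -0.2707, 0.2044]
tcp_rot: [0.383, 0.924, 0.0, -0.001]
wrist_force: [-0.1, 0.4, -0.3]
finger_gap: 1.006
finger_force: 0.0
```

```bash
python3 look.py pics/w5.png
```

```text
[ 0.5339 -0.2707  0.2044] [ 0.383  0.924  0.    -0.001]
[ 221  150   68   80 4056] [255. 198.] lid [ 0.536 -0.276] tool dx,dy mm [-5.3 -2.9]
```

View pics/w5.png

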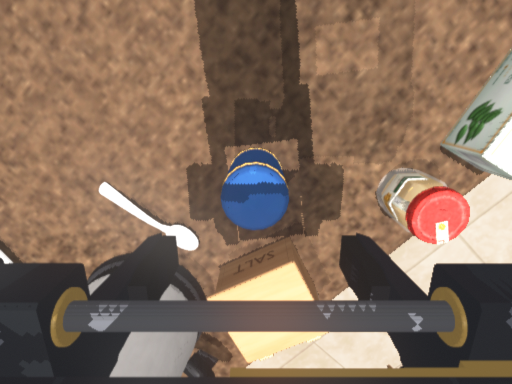

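The right lid is at (255,198), about 5 mm off centre. The spoon bowl at (185,237) and the salt box are clear of the fingers. I'll correct the offset and descend.

Call:
{"op": "play_rows", "data": {
  "increments": [
    {"xyz": [-4, -2, 25], "twist": 0},
    {"xyz": [0, 0, 40], "twist": 0},
    {"xyz": [0, 0, 45], "twist": 0},
    {"xyz": [0, 0, 34], "twist": 0},
    {"xyz": [0, 0, 14], "twist": 0}
  ]
}}

```text
clock: 17.25
tcp_pos: [0.5344, -0.2739, 0.0438]
tcp_rot: [0.383, 0.924, 0.001, -0.002]
wrist_force: [0.2, -0.4, 0.2]
finger_gap: 1.0
finger_force: 0.0
```

Call:
{"op": "play_rows", "data": {
  "increments": [
    {"xyz": [0, 0, 0], "twist": 0},
    {"xyz": [0, 0, 0], "twist": 0},
    {"xyz": [0, 0, 0], "twist": 0},
    {"xyz": [0, 0, 0], "twist": 0},
    {"xyz": [0, 0, 0], "twist": 0}
  ]
}}

```text
clock: 17.75
tcp_pos: [0.5358, -0.2762, 0.0476]
tcp_rot: [0.383, 0.924, -0.0, 0.001]
wrist_force: [0.5, 0.3, -0.1]
finger_gap: 0.999
finger_force: 0.0
```

Call:
{"op": "play_rows", "data": {
  "increments": [
    {"xyz": [0, 0, 0], "twist": 0},
    {"xyz": [0, 0, 0], "twist": 0},
    {"xyz": [0, 0, 0], "twist": 0},
    {"xyz": [0, 0, 0], "twist": 0},
    {"xyz": [0, 0, 0], "twist": 0}
  ],
  "claw": 1,
  "newtons": 22
}}

```text
clock: 18.25
tcp_pos: [0.5355, -0.2762, 0.0468]
tcp_rot: [0.383, 0.924, -0.0, -0.0]
wrist_force: [-1.0, -0.2, 0.8]
finger_gap: 0.689
finger_force: 21.9
```

Call:
{"op": "play_rows", "data": {
  "increments": [
    {"xyz": [0, 0, 0], "twist": 0},
    {"xyz": [0, 0, 0], "twist": 0},
    {"xyz": [0, 0, 0], "twist": 0},
    {"xyz": [0, 0, 0], "twist": 0},
    {"xyz": [0, 0, 0], "twist": 0}
  ]
}}

```text
clock: 18.75
tcp_pos: [0.5355, -0.2762, 0.0467]
tcp_rot: [0.383, 0.924, -0.0, -0.0]
wrist_force: [-0.3, -2.0, -0.8]
finger_gap: 0.689
finger_force: 21.9
```

Call:
{"op": "play_rows", "data": {
  "increments": [
    {"xyz": [0, 0, -10], "twist": 0},
    {"xyz": [0, 0, -20], "twist": 0},
    {"xyz": [0, 0, -30], "twist": 0},
    {"xyz": [0, 0, -25], "twist": 0},
    {"xyz": [0, 0, -15], "twist": 0}
  ]
}}

```text
clock: 19.25
tcp_pos: [0.5358, -0.2758, 0.1489]
tcp_rot: [0.383, 0.924, 0.0, 0.001]
wrist_force: [0.5, -0.8, -5.4]
finger_gap: 0.692
finger_force: 21.9
```

Call:
{"op": "play_rows", "data": {
  "increments": [
    {"xyz": [0, 0, 0], "twist": 0},
    {"xyz": [0, 0, 0], "twist": 0},
    {"xyz": [0, 0, 0], "twist": 0},
    {"xyz": [0, 0, 0], "twist": 0},
    {"xyz": [0, 0, 0], "twist": 0}
  ]
}}

```text
clock: 19.75
tcp_pos: [0.5354, -0.2759, 0.146]
tcp_rot: [0.383, 0.924, 0.0, -0.001]
wrist_force: [-0.5, -0.0, -5.0]
finger_gap: 0.688
finger_force: 21.9
```

Call:
{"op": "play_rows", "data": {
  "increments": [
    {"xyz": [0, 0, 0], "twist": 0},
    {"xyz": [0, 0, 0], "twist": 0},
    {"xyz": [0, 0, 0], "twist": 0},
    {"xyz": [0, 0, 0], "twist": 0},
    {"xyz": [0, 0, 0], "twist": 0}
  ]
}}

```text
clock: 20.25
tcp_pos: [0.5356, -0.276, 0.1468]
tcp_rot: [0.383, 0.924, -0.0, 0.0]
wrist_force: [0.1, -1.1, -5.0]
finger_gap: 0.686
finger_force: 21.9
```

```bash
python3 feel.py
```

```text
[[ 8.000e-02 -1.070e+00 -4.950e+00 -5.350e+01 -2.224e+01]
 [-7.700e-01 -2.200e-01 -5.010e+00 -5.351e+01 -2.224e+01]
 [-1.400e-01 -1.600e-01 -5.060e+00 -5.351e+01 -2.224e+01]
 [-9.000e-01  4.000e-02 -4.560e+00 -5.352e+01 -2.224e+01]
 [ 1.100e+00  5.600e-01 -4.880e+00 -5.352e+01 -2.224e+01]] [ -0.13  -0.17  -4.89 -53.51 -22.24] [ 0.5356 -0.2761  0.1468] [ 0.3833  0.9236 -0.     -0.    ]
```

The readings are about 1.6, 3.2 and 4.9 N, so the right tin is the heaviest. I'll raise it further and check.

Call:
{"op": "play_rows", "data": {
  "increments": [
    {"xyz": [0, 0, -10], "twist": 0},
    {"xyz": [0, 0, -25], "twist": 0},
    {"xyz": [0, 0, -25], "twist": 0},
    {"xyz": [0, 0, -20], "twist": 0},
    {"xyz": [0, 0, -10], "twist": 0}
  ]
}}

```text
clock: 21.0
tcp_pos: [0.536, -0.2763, 0.2394]
tcp_rot: [0.383, 0.924, -0.001, 0.002]
wrist_force: [-0.7, 0.2, -3.8]
finger_gap: 0.689
finger_force: 21.9
```

Call:
{"op": "play_rows", "data": {
  "increments": [
    {"xyz": [0, 0, 0], "twist": 0},
    {"xyz": [0, 0, 0], "twist": 0},
    {"xyz": [0, 0, 0], "twist": 0},
    {"xyz": [0, 0, 0], "twist": 0},
    {"xyz": [0, 0, 0], "twist": 0}
  ]
}}

```text
clock: 21.5
tcp_pos: [0.5355, -0.276, 0.2361]
tcp_rot: [0.383, 0.924, 0.0, -0.001]
wrist_force: [0.1, -0.4, -5.1]
finger_gap: 0.688
finger_force: 21.9
```

```bash
python3 feel.py | tail -1
python3 - <<'E'
from station import viewer
import cv2
cv2.imwrite("pics/end.png",cv2.resize(viewer.snapshot("side"),(800,600)))
E
```

```text
[ -0.2    0.35  -4.99 -52.09 -24.63]] [ -0.08  -0.2   -4.88 -52.09 -24.61] [ 0.5356 -0.276   0.2366] [ 3.833e-01  9.236e-01  0.000e+00 -1.000e-04]
```

View pics/end.png

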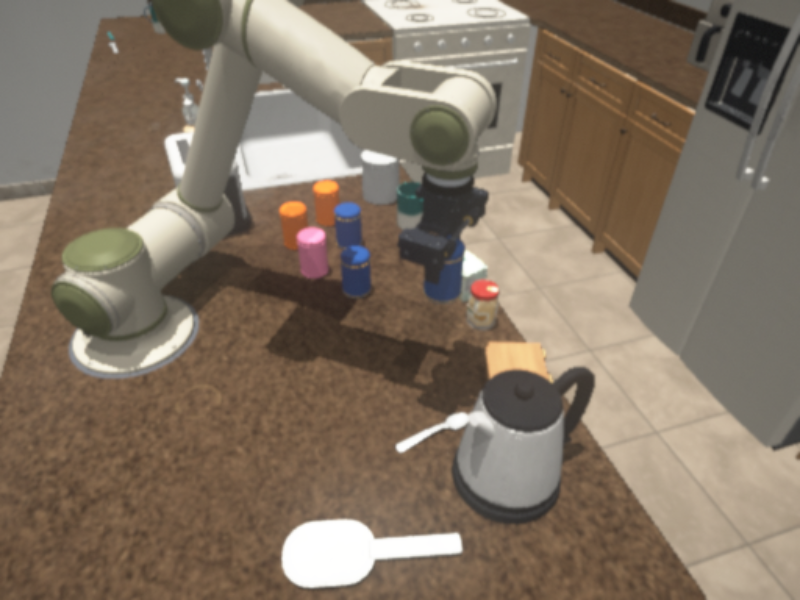

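The right tin hangs upright in the gripper at about (443,270). The other two stand at (348,226) and (355,272), and nothing else has moved.

```bash
python3 -c "
from station import order; print(order.hand_in())"
```

```text
the job is handed in; nothing more can be done
None
```

I handed the job in with the right tin, the heaviest at about 0.50 kg (left about 0.16, middle about 0.33), held upright about 19 cm above the worktop and the other two standing back in place; it took about 22 of the 72 s, and no verdict came back.

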